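# Find the rocking corner of the jig plate and press its shim flat

## Task

The jig plate on the press bed rocks at one corner. With the fingertips, press down on the plate's corners beside the shims to find the one that gives, then press the round steel shim at that corner fully down, flat with the plate. Leave the other three shims standing and the things around the bed where they are; do not lift, shift or grip anything, and finish with the hand clear.

Things in the scene. Friction and masses are not known exactly. Their poses are not given: they have to be found in the camera images.
- plate: the jig plate: bare aluminium square, 190 x 190 x 12 mm, lying loose on four round foot pads (48 mm across, one under each shim hole). Origin: centre of its underside; x, y along its sides, z up; its top is 46 mm above the table when level. Two fixed 10 mm dowels locate it at y = +80 and -80 mm, 6 mm proud. Its middle (35 mm round) carries a steel angle and black blocks 30 mm high
- bed: the press bed under the plate, a fixed white slab with a dark top face, 240 x 240 x 20 mm; origin at the centre of its underside, on the table; its axes are those of the plate
- corner_1 (a point): a pressing place on the plate's flat top, at its +x +y corner: 78 mm from the plate's centre in x and in y, 17 mm in from both edges. One of the four corners, a different one each time, has a 4 mm gap beneath: a press of 3 to 5 N here dips it about 4 mm (plate tilts 0.05 rad) and it comes back when let go; the sound ones do not give
- corner_2 (a point): a pressing place on the plate's flat top, at its +x -y corner: 78 mm from the plate's centre in x and in y, 17 mm in from both edges. One of the four corners, a different one each time, has a 4 mm gap beneath: a press of 3 to 5 N here dips it about 4 mm (plate tilts 0.05 rad) and it comes back when let go; the sound ones do not give
- corner_3 (a point): a pressing place on the plate's flat top, at its -x +y corner: 78 mm from the plate's centre in x and in y, 17 mm in from both edges. One of the four corners, a different one each time, has a 4 mm gap beneath: a press of 3 to 5 N here dips it about 4 mm (plate tilts 0.05 rad) and it comes back when let go; the sound ones do not give
- corner_4 (a point): a pressing place on the plate's flat top, at its -x -y corner: 78 mm from the plate's centre in x and in y, 17 mm in from both edges. One of the four corners, a different one each time, has a 4 mm gap beneath: a press of 3 to 5 N here dips it about 4 mm (plate tilts 0.05 rad) and it comes back when let go; the sound ones do not give
- cap_a (a point): centre of the top of one of the four shims: an upright round steel stud, 22 mm across with a brass line below its top, in a 29 mm hole of the plate, 55 mm from the plate's centre in x and in y, so about 33 mm from the corner's pressing place; its top stands 6.5 mm above the plate at the start. Which corner this one stands at changes each time
- cap_b (a point): centre of the top of one of the four shims: an upright round steel stud, 22 mm across with a brass line below its top, in a 29 mm hole of the plate, 55 mm from the plate's centre in x and in y, so about 33 mm from the corner's pressing place; its top stands 6.5 mm above the plate at the start. Which corner this one stands at changes each time
- cap_c (a point): centre of the top of one of the four shims: an upright round steel stud, 22 mm across with a brass line below its top, in a 29 mm hole of the plate, 55 mm from the plate's centre in x and in y, so about 33 mm from the corner's pressing place; its top stands 6.5 mm above the plate at the start. Which corner this one stands at changes each time
- cap_d (a point): centre of the top of one of the four shims: an upright round steel stud, 22 mm across with a brass line below its top, in a 29 mm hole of the plate, 55 mm from the plate's centre in x and in y, so about 33 mm from the corner's pressing place; its top stands 6.5 mm above the plate at the start. Which corner this one stands at changes each time
- shim_a (a joint): how far the shim with top cap_a has been pressed down, m: 0 as found (6.5 mm proud), 0.006 fully down, 0.5 mm short of level with the plate's top. It moves with about 12 N of steady friction and stays where it is left; going down, it wedges the foot pad round it up by 4 mm: this just fills the gap at the loose corner, and would tilt the plate at a sound one
- shim_b (a joint): how far the shim with top cap_b has been pressed down, m: 0 as found (6.5 mm proud), 0.006 fully down, 0.5 mm short of level with the plate's top. It moves with about 12 N of steady friction and stays where it is left; going down, it wedges the foot pad round it up by 4 mm: this just fills the gap at the loose corner, and would tilt the plate at a sound one
- shim_c (a joint): how far the shim with top cap_c has been pressed down, m: 0 as found (6.5 mm proud), 0.006 fully down, 0.5 mm short of level with the plate's top. It moves with about 12 N of steady friction and stays where it is left; going down, it wedges the foot pad round it up by 4 mm: this just fills the gap at the loose corner, and would tilt the plate at a sound one
- shim_d (a joint): how far the shim with top cap_d has been pressed down, m: 0 as found (6.5 mm proud), 0.006 fully down, 0.5 mm short of level with the plate's top. It moves with about 12 N of steady friction and stays where it is left; going down, it wedges the foot pad round it up by 4 mm: this just fills the gap at the loose corner, and would tilt the plate at a sound one
- pin_bin: bystander: small open grey plastic bin of bent steel pins, 110 x 80 x 45 mm, loose on the table beside the bed; origin at the centre of its underside
- knob_handle: bystander: black turned handle standing loose on the table, 34 mm across at its foot, 60 mm high; origin at the centre of its underside
- wrench: bystander: steel open wrench, 150 mm long, lying loose on the table along its x; origin under its middle

How it is judged (in metres and radians):
On the way, in this order (a step that is already met when the one before it is completed fails the run):
1. before any shim is pressed, the corner that gives is pressed with the fingers and dips 2.5 mm or more (height (world z) of any of corner_1, corner_2, corner_3, corner_4 below 0.0435 m and contact force between the fingers and plate above 1 N and value of joint each of shim_a, shim_b, shim_c, shim_d below 0.002 m), for 0.05 s.
2. a shim is pressed down flat (value of joint any of shim_a, shim_b, shim_c, shim_d above 0.0045 m), for 0.1 s.
At the end, for the whole second after the job is handed in: one shim is down to within 1.5 mm of its stop, the other three stand (pressed less than 2 mm), and the plate lies still and level (0.012 rad), within 6 mm of where it was: only the shim of the corner that rocked leaves it level (((value of joint shim_a above 0.0045 m and value of joint each of shim_b, shim_c, shim_d below 0.002 m) or (value of joint shim_b above 0.0045 m and value of joint each of shim_a, shim_c, shim_d below 0.002 m) or (value of joint shim_c above 0.0045 m and value of joint each of shim_a, shim_b, shim_d below 0.002 m) or (value of joint shim_d above 0.0045 m and value of joint each of shim_a, shim_b, shim_c below 0.002 m)) and angle between plate's own z axis and vertical below 0.012 rad and distance of plate from where it was at the start of the episode below 0.006 m and linear speed of plate below 0.01 m/s); the robot touches nothing.
It fails at once if a second shim is pressed down (2 mm or more) (value of joint each of shim_a, shim_b above 0.002 m or value of joint each of shim_a, shim_c above 0.002 m or value of joint each of shim_a, shim_d above 0.002 m or value of joint each of shim_b, shim_c above 0.002 m or value of joint each of shim_b, shim_d above 0.002 m or value of joint each of shim_c, shim_d above 0.002 m).
It fails at once if the plate is lifted or shifted (its origin moves 10 mm) (distance of plate from where it was at the start of the episode above 0.01 m).
It fails at once if a bystander is moved or lifted (20 mm) or knocked over (distance of any of pin_bin, knob_handle, wrench from where it was at the start of the episode above 0.02 m or angle between any of pin_bin, knob_handle, wrench's own z axis and vertical above 0.3 rad).
It also fails if it takes over 51 s, if anything falls off the work surface, if the arm or the gripper's body presses on something with over 40 N, if the wrist force passes 120 N, or if a joint passes its speed limit or range.

## Robot

A 6-joint arm with a two-finger parallel gripper is mounted at the origin on the work surface. World frame = base frame: x ahead of the robot, y to its left, z up, the work surface at z = 0. Lengths are in m, angles in degrees, forces in N, time in s.
With the tool pointing down it reaches from about 0.4 to 0.825 m from the base axis. Payload 7 kg.
Tool frame: the origin (TCP) lies on the centre line of the jaws, within the pads' length; the fingertips stand 19 mm ahead of it and the grasp point (between the pads) is the TCP (r.tip_extent is the distance from the TCP to the fingertips, in m); z points along the fingers, y is the line along which they close (so a half turn about z gives the same grasp; the last joint's range is limited). The gripper opens to 88 mm and grips with 3 to 60 N. Pads are 19 mm wide; open, the fingers measure 130 mm over their backs; the gripper's body (78 mm by 193 mm) begins 47 mm behind the grasp point.
Start: joints at [-48.982, 20.546, 0.682, 0, -70.136, -16.507], TCP at [0.28, -0.614, 0.206] pointing down, gripper open.
Joint ranges: [-176.03, 176.03], [-82.01, 121.73], [-58.28, 71.71], [-173.87, 95.51], [-174.79, -0.11], [-173.66, 173.66]. Speed limits (degrees/s): [136.94, 136.94, 172.46, 180, 180, 180].

## Interface

Orientations are given as [roll, pitch, yaw] about the fixed x, y, z axes, in that order (R = Rz(yaw) Ry(pitch) Rx(roll)).
In Python, from plant import r gives the robot as it stands. The module is installed in compiled form; this text tells all that it offers.
- The arm moves only by the tool jog_arm, never from a script. Its argument "deltas" is a list that holds one entry, the list of rows, each a list of 5 numbers: the opening, from -1 (shut) to 1 (fully open), then the shift along the world's x, y, z in cm, then the turn about the world's z in rad. In form: [[[claw, dx, dy, dz, turn], ...]]. A call has 1 to 8 rows; each row shifts and turns the commanded pose from where the row before left it; what a row does not reach is not made up. A row lasts 1/8 s, in which the tool goes at most 62.5 mm and 10.7 degrees, less where a joint would pass 70% of its speed; a pose out of reach is approached as far as the arm can. A call with a gripper value outside its range is refused whole. The fingers move at their own pace and stop on an object; "force" is the grip in N (left out, the last holds). Time passes only in rows, so rows that do not move let the fingers close. It gives the time, the measured TCP pose, the force, the opening and the grip force at its end, in the units of the state.
- r.get_state(): the state, without advancing time (a new reading comes with each control period).
- r.capture(name): name is "scene" or "top"; returns the picture (480x640x3 uint8, blue, green, red); there is no depth.
- r.camera_info(name): a dict with "fx", "fy", "cx", "cy" (pixels), "k1" (the pictures are not rectified: a ray, as slopes to the right and down, at radius r is drawn at 1 + k1 r^2 times it, then the intrinsics apply), "view" (4x4, takes a point from world to camera coordinates). Camera axes: x right, y up, looking along -z (the intrinsics and any distortion apply to the point x, -y, -z); pixel columns grow to the right and rows downward; lengths in m; the calibration is good to about 2 mm. A picture is of the moment at which its call begins. camera_info takes no time and is no camera call.
- r.close_job(): hands the job in; it is judged then, once.
The state is a dict: "time_s": time; "joints": joint angles; "qd": joint speeds; "joint_torque": joint torques, N m; "tcp_pos": TCP position; "eef_rot": TCP orientation; "contact_force": force on the tool from outside, world axes, zero at the start; "moment": the same for the moment, N m; "gripper_width": finger opening in m; "gripper_force": force on a finger pad.
Only numpy, scipy, OpenCV 4.12 (cv2) and the standard library are available. Lean on these libraries where they do the work, as an engineer would, in place of code of your own. Each camera call takes 0.05 s, during which the arm holds its last target. There are 200 camera calls.

## Working session

There is one attempt and no reset: what is moved stays moved. The work goes in short steps, Python scripts to look and compute and a tool call to move; the robot and the scene stay as the last step left them, time stands still between calls to the robot, and variables do not carry over. Pictures are saved under pics/ and viewed, at most 10 in all, crops included, and the job is handed in when it is done.

Besides the shell and the picture viewer there is one more tool, called after "Request:" by a JSON object that holds its "op" and its "data", one argument or row to a line. jog_arm: Moves the arm, as the interface text tells. Its arguments: {"type":"object","properties":{"deltas":{"type":"array"},"force":{"type":"number"}},"required":["deltas"]}

```bash
mkdir -p pics; python3 - <<'E'
from plant import r
import cv2
for n in("scene","top"):
    cv2.imwrite(f"pics/{n}0.png",r.capture(n)); i=r.camera_info(n); print(n,i)
print(r.get_state())
E
```

```text
scene {'fx': 479.6473770130155, 'fy': 479.6473770130155, 'cx': 316.69502258062863, 'cy': 245.51104273959544, 'k1': -0.12437104140132417, 'view': array([[ 0.40843244,  0.91278283,  0.00323226, -0.27538624],
       [-0.57766894,  0.25573791,  0.77517528,  0.24378817],
       [ 0.70674007, -0.31847391,  0.63173795, -1.1756885 ],
       [ 0.        ,  0.        ,  0.        ,  1.        ]])}
top {'fx': 443.58043911616534, 'fy': 443.58043911616534, 'cx': 324.9986187889278, 'cy': 235.43025739766748, 'k1': 0.013828002854030482, 'view': array([[ 0.01978932, -0.99977203, -0.00801737,  0.04470723],
       [ 0.99254712,  0.01868063,  0.12042111, -0.57776367],
       [-0.12024389, -0.01034067,  0.99269052, -0.896752  ],
       [ 0.        ,  0.        ,  0.        ,  1.        ]])}
{'time_s': 0.1, 'joints': array([-4.89807009e+01,  2.05878803e+01,  6.40090064e-01, -1.61904852e-02,
       -7.01370536e+01, -1.65078954e+01]), 'qd': array([-0.02795786, -0.08354324,  0.14895645,  0.05590079,  0.00383477,
       -0.00883686]), 'joint_torque': array([-1.49758263e-03, -5.84161806e+01,  2.93752903e+01,  7.01555595e+00,
        1.01525339e-02, -1.99050487e-05]), 'tcp_pos': array([ 0.27982404, -0.61375908,  0.20552318]), 'eef_rot': array([ 1.79914328e+02, -9.51658059e-03, -1.55494102e+02]), 'contact_force': array([-0.29847691,  0.54619458,  0.16925603]), 'moment': array([ 0.0045802 , -0.01790584,  0.01469337]), 'gripper_force': 0.0, 'gripper_width': 0.08794417390139889}
```

View pics/top0.png

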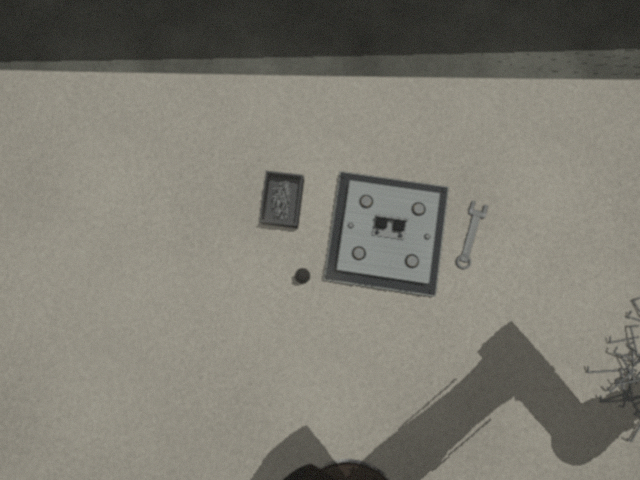

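View pics/scene0.png

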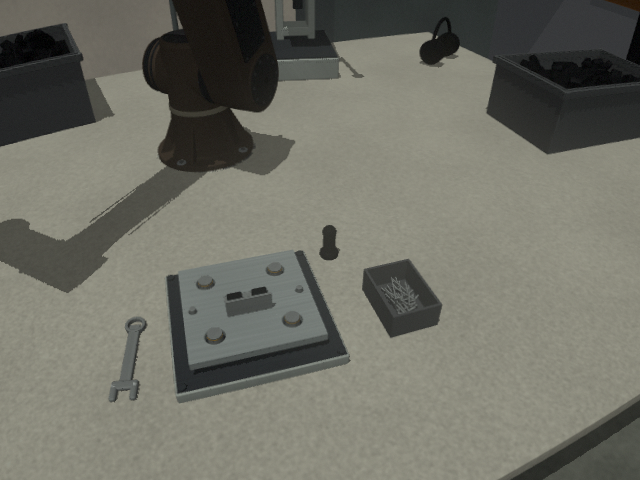

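The top view shows the four shims at about (366,201), (418,209), (359,253) and (412,261), with the dowels at (350,226) and (427,237). The scene view shows the shims at (205,283), (275,269), (215,336) and (292,319). The bin and handle are to the plate's left (+y) and the wrench is to its right.

```bash
cat > h.py <<'E'
from plant import r
import numpy as np, cv2
def cast(n,px,z):
    i=r.camera_info(n); K=np.array([[i['fx'],0,i['cx']],[0,i['fy'],i['cy']],[0,0,1]])
    u=cv2.undistortPoints(np.array(px,float).reshape(-1,1,2),K,np.array([i['k1'],0,0,0]))[:,0]
    V=i['view']; R=V[:3,:3]; c=-R.T@V[:3,3]
    d=np.c_[u[:,0],-u[:,1],-np.ones(len(u))]@R
    return c+d*((z-c[2])/d[:,2])[:,None]
E
python3 - <<'E'
from h import *
np.set_printoptions(precision=4,suppress=True)
top=[[366,201],[418,209],[359,253],[412,261]]; sc=[[292,319],[215,336],[275,269],[205,283]]
for n,p,d in(("top",top,[[350,226],[427,237]]),("scene",sc,[[299,290],[193,311]])):
    P=cast(n,p,.0525); print(n,P[:,:2].tolist(),"mean",P.mean(0)); D=cast(n,d,.052); print(D, D.mean(0), np.linalg.norm(D[0]-D[1]))
    y=(P[0]+P[2]-P[1]-P[3]); x=(P[0]+P[1]-P[2]-P[3]); print("yaw",np.degrees(np.arctan2(-y[0],y[1])),np.degrees(np.arctan2(x[1],x[0])),np.linalg.norm(x)/2,np.linalg.norm(y)/2)
    g=cv2.imread(f"pics/{n}0.png"); gg=cv2.cvtColor(g,cv2.COLOR_BGR2GRAY)
    q=p[0]; c=np.mean(p,0).astype(int); print("grey plate",gg[c[1]+20,c[0]],gg[c[1]-16 if n=='top' else c[1]-30,c[0]])
    m=(gg>115).astype(np.uint8) if n=='top' else (gg>100).astype(np.uint8)
g=cv2.imread("pics/top0.png")[165:305,255:495]; cv2.imwrite("pics/tc.png",cv2.resize(g,None,fx=3.3,fy=3.3,interpolation=cv2.INTER_CUBIC))
print("bin,handle,wrench",cast("top",[[283,201],[302,276],[471,235]],.045))
E
```

```text
top [[0.6483733499658357, -0.02812355624080385], [0.6334456898299815, -0.13584463407467037], [0.5397233907727268, -0.014735151074898853], [0.5254294876537824, -0.12304553933109075]] mean [ 0.5867 -0.0754  0.0525]
[[ 0.5953  0.0044  0.052 ]
 [ 0.5754 -0.1541  0.052 ]] [ 0.5854 -0.0748  0.052 ] 0.15973595639499052
yaw -7.703376311913811 -6.8916633197287425 0.10912150410668416 0.10899941983799072
grey plate 134 135
scene [[0.6569683658541434, -0.030287044399975205], [0.6438990079637996, -0.13764738960898604], [0.5491458283549925, -0.015666557159387945], [0.5360723325087213, -0.1244848550663131]] mean [ 0.5965 -0.077   0.0525]
[[ 0.607   0.001   0.052 ]
 [ 0.5857 -0.1547  0.052 ]] [ 0.5964 -0.0768  0.052 ] 0.15712659271687615
yaw -6.895393043692602 -7.341224334057628 0.10871577547346523 0.10887682781581814
grey plate 115 120
bin,handle,wrench [[ 0.6467  0.1453  0.045 ]
 [ 0.4907  0.1014  0.045 ]
 [ 0.5822 -0.2464  0.045 ]]
```

View pics/tc.png

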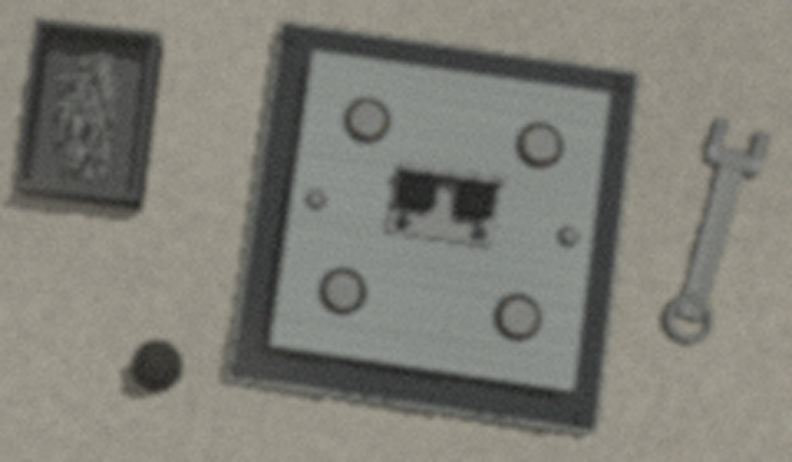

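The crop shows caps at (368,119), (540,144), (343,290) and (518,316), with dowels at (316,199) and (568,236). This agrees with the clicks. The two views differ by 1 cm in x, so I'll check the scene view closely.

```bash
python3 - <<'E'
from h import *
g=cv2.imread("pics/scene0.png")[240:410,150:360]; cv2.imwrite("pics/sc.png",cv2.resize(g,None,fx=3.5,fy=3.5,interpolation=cv2.INTER_CUBIC))
for n in("top","scene"):
    V=r.camera_info(n)['view'];print(-V[:3,:3].T@V[:3,3])
E
```

```text
[0.46474399 0.04621702 0.96013059]
[ 1.08421171 -0.18540417  0.5546386 ]
```

View pics/sc.png

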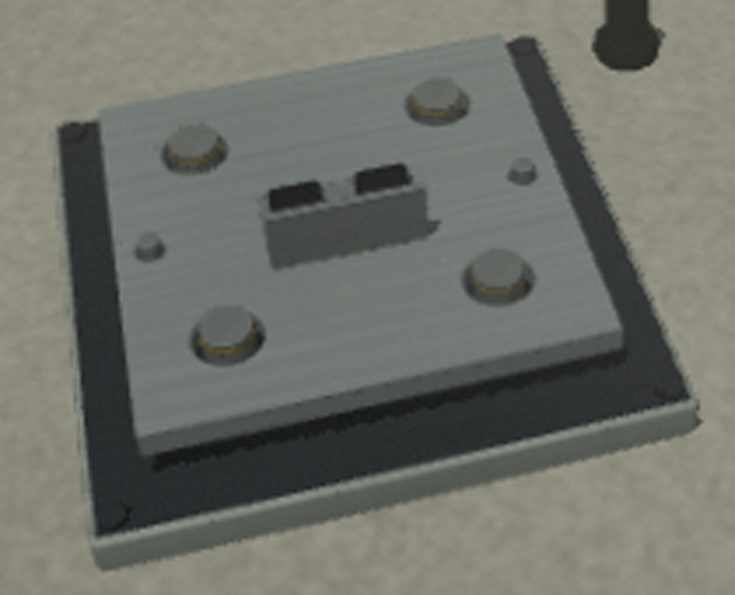

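The cap tops in the crop are at (437,93), (499,269), (196,139) and (226,326), about 3 px above my clicks. With that correction the views agree to about 4 mm. That puts the plate centre near (0.588, -0.0755) with yaw about -7.2°. I'll test corner 4 first.

Request:
{"op": "jog_arm", "data": {
  "deltas": [
    [[-1,2.5,5.5,0,0.03],[-1,2.5,5.5,0,0.03],[-1,2.5,5.5,0,0.03],[-1,2.5,5.5,0,0.03],[-1,2.5,5.5,0,0.03],[-1,2.5,5.5,0,0.03],[-1,2.5,5.5,-1,0.03],[-1,2.5,5.5,-1,0.02]]
  ]
}}

```text
time_s: 1.1
tcp_pos: [0.4804, -0.1722, 0.1862]
eef_rot: [-180.0, 0.0, -142.3]
contact_force: [1.1, -2.1, 0.7]
gripper_width: 0.0127
gripper_force: 0.0
```

Request:
{"op": "jog_arm", "data": {
  "deltas": [
    [[-1,2.1,3.1,-2,0],[-1,0,0,-4,0],[-1,0,0,-2,0],[-1,0,0,0,0],[-1,0,0,0,0]]
  ]
}}

```text
time_s: 1.72
tcp_pos: [0.5016, -0.1433, 0.1072]
eef_rot: [-180.0, 0.0, -142.3]
contact_force: [0.1, -0.6, -0.6]
gripper_width: 0.0005
gripper_force: 0.0
```

```bash
python3 - <<'E'
from h import *
for n in("top","scene"): g=r.capture(n); cv2.imwrite(f"pics/{n}1.png",g)
g=cv2.imread("pics/scene1.png")[190:400,130:380]; cv2.imwrite("pics/s1.png",cv2.resize(g,None,fx=2.8,fy=2.8,interpolation=cv2.INTER_CUBIC))
s=r.get_state();print(s)
E
```

```text
{'time_s': 1.825, 'joints': array([ 5.63365616e+00,  1.12489196e+01, -2.63918380e+01,  1.31467453e-02,
       -5.22490857e+01, -5.79609768e+01]), 'qd': array([ 0.03373413, -0.12194829, -0.15899818, -0.1398274 ,  0.19998278,
        0.01854868]), 'joint_torque': array([ 5.78039058e-02, -4.01837826e+01,  2.44747639e+01,  5.85919216e+00,
       -5.69494267e-02,  3.31321121e-05]), 'tcp_pos': array([ 0.50174372, -0.14330952,  0.10751272]), 'eef_rot': array([-1.79932738e+02,  8.78550935e-02, -1.42319230e+02]), 'contact_force': array([ 1.62102152, -0.0276279 , -0.38891475]), 'moment': array([ 0.03880375, -0.00822227,  0.06700191]), 'gripper_force': 0.0, 'gripper_width': 0.00011752260326338825}
```

View pics/s1.png

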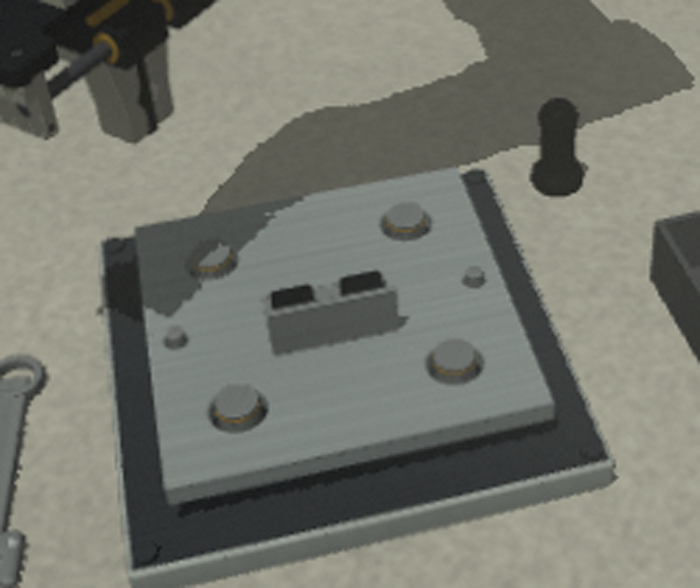

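The plate is undisturbed, and the fingers show at crop (130,90) with a split line. A second grey piece at (20,110) is unclear, so I'll look wider.

```bash
python3 - <<'E'
from h import *
g=cv2.imread("pics/scene1.png")[60:260,50:300]; cv2.imwrite("pics/s2.png",cv2.resize(g,None,fx=2.8,fy=2.8,interpolation=cv2.INTER_CUBIC))
print(cast("scene",[[176,237]],.0885))
E
```

```text
[[ 0.45275893 -0.1459738   0.0885    ]]
```

View pics/s2.png

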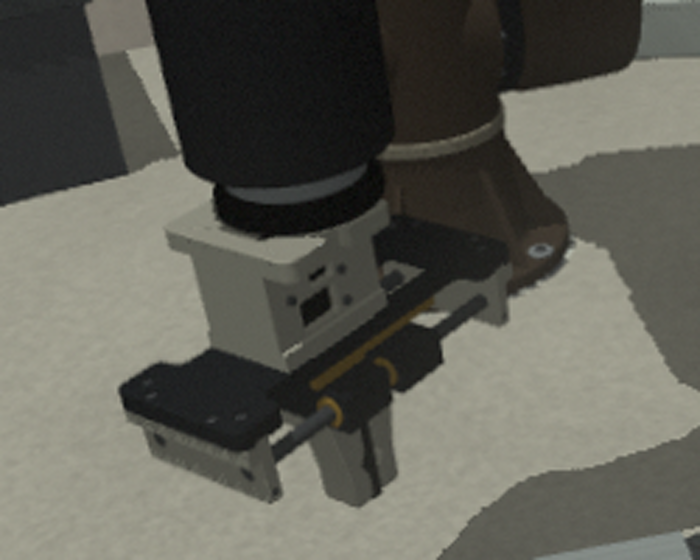

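The closed fingers end at about pixel (179,239), which is higher in the image than I expected. I'll check against the top view and the tip extent.

```bash
python3 - <<'E'
from h import *
def proj(n,P):
    i=r.camera_info(n); p=i['view']@np.r_[P,1]; a=np.array([p[0],-p[1]])/-p[2]; a*=1+i['k1']*(a@a); return a*i['fx']+[i['cx'],i['cy']]
t=r.get_state()['tcp_pos']; print(r.tip_extent,t)
for n in("top","scene"):
  for z in(.0,.0885,.1075,.126,.154): print(n,z,proj(n,[t[0],t[1],z]))
print(proj("scene",[0,0,0]),proj("top",[.588,-.0755,.046]))
for z in(.0885,.1,.11,.12,.13): print(z,cast("scene",[[179,238]],z)[0,:2])
g=cv2.imread("pics/top1.png")[170:350,300:540]; cv2.imwrite("pics/t2.png",cv2.resize(g,None,fx=3.3,fy=3.3,interpolation=cv2.INTER_CUBIC))
E
```

```text
0.019 [ 0.50174372 -0.14330952  0.10751272]
top 0.0 [416.93185034 273.7230609 ]
top 0.0885 [425.88781641 272.15242785]
top 0.1075 [428.05275767 271.77285023]
top 0.126 [430.25541218 271.38669801]
top 0.154 [433.78129804 270.76864614]
scene 0.0 [193.42090386 296.16568306]
scene 0.0885 [184.0255685  254.81869959]
scene 0.1075 [181.85400965 245.08953466]
scene 0.126 [179.68421786 235.3005541 ]
scene 0.154 [176.293703   219.86465383]
[205.71273509 147.26296251] [388.32949299 230.62083843]
0.0885 [ 0.45730911 -0.14204943]
0.1 [ 0.47277528 -0.14311903]
0.11 [ 0.48622412 -0.14404911]
0.12 [ 0.49967297 -0.14497919]
0.13 [ 0.51312182 -0.14590928]
```

View pics/t2.png

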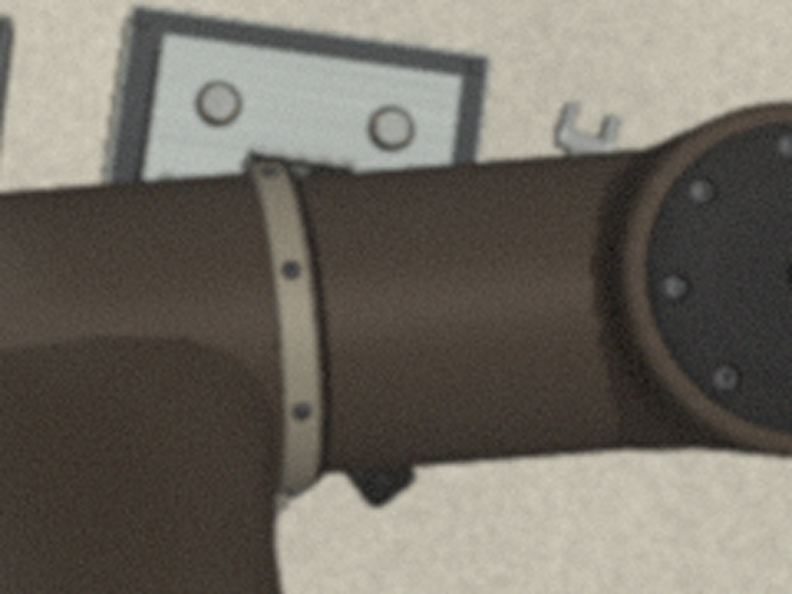

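The top view is blocked by the forearm, and the scene view puts the tips about 30 px·mm higher or nearer the base than predicted. I'll descend a little and locate the tip by image.

Request:
{"op": "jog_arm", "data": {
  "deltas": [
    [[-1,0,0,-2,0],[-1,0,0,-1.3,0],[-1,0,0,0,0],[-1,0,0,0,0]]
  ]
}}

```text
time_s: 2.33
tcp_pos: [0.5014, -0.1432, 0.0739]
eef_rot: [-180.0, 0.0, -142.3]
contact_force: [-0.3, 0.0, -0.2]
gripper_width: 0.0004
gripper_force: 0.0
```

```bash
python3 - <<'E'
from h import *
g=r.capture("scene"); cv2.imwrite("pics/scene2.png",g)
c=g[190:320,120:270]; cv2.imwrite("pics/s3.png",cv2.resize(c,None,fx=4.5,fy=4.5,interpolation=cv2.INTER_CUBIC))
print(r.get_state()['tcp_pos'],r.get_state()['contact_force'])
E
```

```text
[ 0.50151466 -0.14319705  0.0740104 ] [0.45798672 0.85295842 0.49036911]
```

View pics/s3.png

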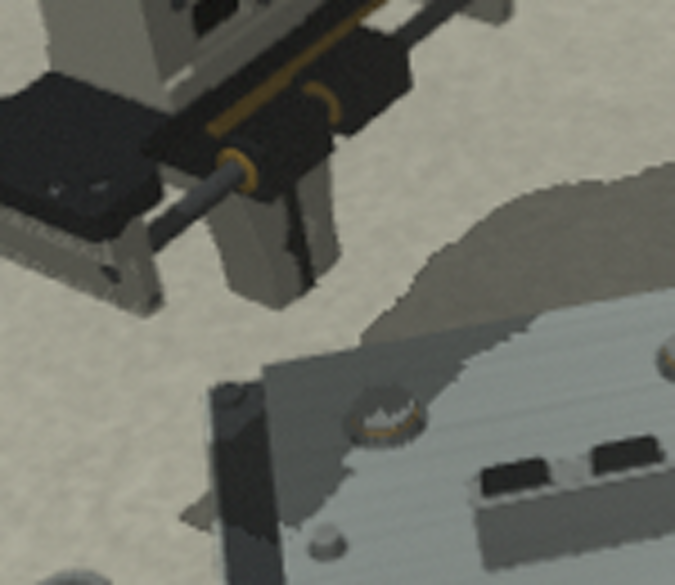

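The tip bottom is at about pixel (183,258) and the bracket corner at (153,259). I'll compare known body points in both views to tell a height offset from a horizontal one.

```bash
python3 - <<'E'
from h import *
def proj(n,P):
    i=r.camera_info(n); p=i['view']@np.r_[P,1]; a=np.array([p[0],-p[1]])/-p[2]; a*=1+i['k1']*(a@a); return (a*i['fx']+[i['cx'],i['cy']]).round(1)
c=np.array([.61,-.79]); w=np.array([.79,.61])
t=r.get_state()['tcp_pos']
for z in(.02,.047): print("scene bracket",proj("scene",[*(t[:2]+.0965*c+.039*w),t[2]+z]),"other",proj("scene",[*(t[:2]+.0965*c-.039*w),t[2]+z]))
print("tip",proj("scene",t-[0,0,.019]))
for a in(-.0105,.0105,.021,-.021):
  for b in(.0095,-.0095): print(a,b,proj("scene",[*(t[:2]+a*c+b*w),t[2]-.019]))
T=np.array([.5016,-.1433,.1075])
for a in(1,-1):
  for b in(1,-1):
    print("top",a,b,[proj("top",[*(T[:2]+a*.0965*c+b*.039*w),T[2]+z]) for z in(.047,.07)])
E
```

```text
scene bracket [159.2 301.1] other [118.7 281.8]
scene bracket [154.9 286.7] other [113.7 267.6]
tip [187.8 271.1]
-0.0105 0.0095 [196.7 269.1]
-0.0105 -0.0095 [187.4 265.3]
0.0105 0.0095 [188.1 277.1]
0.0105 -0.0095 [178.7 273.1]
0.021 0.0095 [183.7 281.2]
0.021 -0.0095 [174.3 277.1]
-0.021 0.0095 [200.9 265.2]
-0.021 -0.0095 [191.7 261.4]
top 1 1 [array([462.1, 222.3]), array([466. , 220.3])]
top 1 -1 [array([489.2, 256.4]), array([493.9, 255.5])]
top -1 1 [array([378.3, 285.3]), array([379.8, 285.2])]
top -1 -1 [array([404.9, 320.6]), array([407.1, 321.6])]
```

The top view matches the reported xy, so any discrepancy is in height. I'll feel for contact in small steps.

Request:
{"op": "jog_arm", "data": {
  "deltas": [
    [[-1,0,0,-0.5,0],[-1,0,0,-0.3,0],[-1,0,0,0,0]]
  ]
}}

```text
time_s: 2.75
tcp_pos: [0.5007, -0.1432, 0.0651]
eef_rot: [180.0, -0.0, -142.3]
contact_force: [0.4, -0.8, -0.0]
gripper_width: 0.0006
gripper_force: 0.0
```

Request:
{"op": "jog_arm", "data": {
  "deltas": [
    [[-1,0,0,-0.1,0],[-1,0,0,-0.1,0],[-1,0,0,0,0]]
  ]
}}

```text
time_s: 3.12
tcp_pos: [0.501, -0.1431, 0.0633]
eef_rot: [180.0, -0.0, -142.3]
contact_force: [-0.9, 0.6, 0.6]
gripper_width: -0.0
gripper_force: 0.0
```

Request:
{"op": "jog_arm", "data": {
  "deltas": [
    [[-1,0,0,-0.1,0],[-1,0,0,0,0]]
  ]
}}

```text
time_s: 3.38
tcp_pos: [0.501, -0.1432, 0.0623]
eef_rot: [180.0, -0.0, -142.3]
contact_force: [-0.8, -0.3, -0.5]
gripper_width: 0.0006
gripper_force: 0.0
```

Request:
{"op": "jog_arm", "data": {
  "deltas": [
    [[-1,0,0,-0.2,0],[-1,0,0,-0.2,0],[-1,0,0,0,0]]
  ]
}}

```text
time_s: 3.75
tcp_pos: [0.5008, -0.1432, 0.0581]
eef_rot: [180.0, -0.0, -142.3]
contact_force: [-0.0, 0.5, 0.9]
gripper_width: 0.0005
gripper_force: 0.0
```

Request:
{"op": "jog_arm", "data": {
  "deltas": [
    [[-1,0,0,-0.2,0],[-1,0,0,-0.2,0],[-1,0,0,0,0]]
  ]
}}

```text
time_s: 4.12
tcp_pos: [0.5008, -0.1432, 0.0541]
eef_rot: [180.0, -0.0, -142.3]
contact_force: [0.2, -0.5, -0.2]
gripper_width: 0.0004
gripper_force: 0.0
```

```bash
python3 - <<'E'
from h import *
g=r.capture("scene"); cv2.imwrite("pics/scene3.png",g)
c=g[200:320,130:290]; cv2.imwrite("pics/s4.png",cv2.resize(c,None,fx=5,fy=5,interpolation=cv2.INTER_CUBIC))
f=[]
print(r.get_state()['tcp_pos'],r.get_state()['contact_force'])
E
```

```text
[ 0.5009494  -0.14317177  0.05426487] [-0.19646565 -0.56941508  0.20124283]
```

View pics/s4.png

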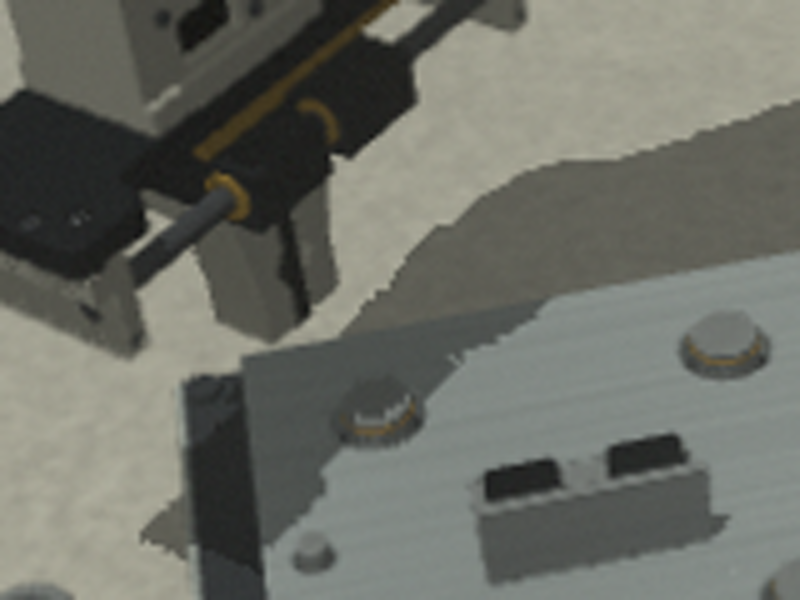

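The tip bottom is at about pixel (185,267), and the corner's pressing place projects to (188,275). The tip has roughly 15-20 mm left to go. I'll keep stepping down and watch the force.

Request:
{"op": "jog_arm", "data": {
  "deltas": [
    [[-1,0,0,-0.3,0],[-1,0,0,-0.2,0],[-1,0,0,0,0]]
  ]
}}

```text
time_s: 4.55
tcp_pos: [0.5009, -0.1432, 0.0491]
eef_rot: [180.0, -0.0, -142.3]
contact_force: [0.6, 0.0, 0.9]
gripper_width: 0.0006
gripper_force: 0.0
```

Request:
{"op": "jog_arm", "data": {
  "deltas": [
    [[-1,0,0,-0.2,0],[-1,0,0,-0.2,0],[-1,0,0,0,0]]
  ]
}}

```text
time_s: 4.92
tcp_pos: [0.5008, -0.1432, 0.0452]
eef_rot: [180.0, -0.0, -142.3]
contact_force: [0.0, -0.5, -0.1]
gripper_width: 0.0001
gripper_force: 0.0
```

Request:
{"op": "jog_arm", "data": {
  "deltas": [
    [[-1,0,0,-0.2,0],[-1,0,0,0,0]]
  ]
}}

```text
time_s: 5.18
tcp_pos: [0.5009, -0.1432, 0.0432]
eef_rot: [180.0, -0.0, -142.3]
contact_force: [0.2, -1.4, 0.2]
gripper_width: 0.0004
gripper_force: 0.0
```

Request:
{"op": "jog_arm", "data": {
  "deltas": [
    [[-1,0,0,-0.2,0],[-1,0,0,0,0]]
  ]
}}

```text
time_s: 5.42
tcp_pos: [0.5009, -0.1431, 0.0412]
eef_rot: [180.0, -0.0, -142.3]
contact_force: [0.4, -0.1, 0.1]
gripper_width: 0.0001
gripper_force: 0.0
```

Request:
{"op": "jog_arm", "data": {
  "deltas": [
    [[-1,0,0,-0.2,0],[-1,0,0,0,0]]
  ]
}}

```text
time_s: 5.68
tcp_pos: [0.5009, -0.1432, 0.0392]
eef_rot: [180.0, -0.0, -142.3]
contact_force: [-0.2, -0.4, 1.0]
gripper_width: 0.0009
gripper_force: 0.0
```

Request:
{"op": "jog_arm", "data": {
  "deltas": [
    [[-1,0,0,-0.15,0],[-1,0,0,0,0]]
  ]
}}

```text
time_s: 5.92
tcp_pos: [0.5009, -0.1431, 0.0377]
eef_rot: [180.0, -0.0, -142.3]
contact_force: [0.4, 0.3, 0.6]
gripper_width: 0.0007
gripper_force: 0.0
```

Request:
{"op": "jog_arm", "data": {
  "deltas": [
    [[-1,0,0,-0.15,0],[-1,0,0,0,0]]
  ]
}}

```text
time_s: 6.18
tcp_pos: [0.5009, -0.1432, 0.0362]
eef_rot: [180.0, -0.0, -142.3]
contact_force: [0.3, 0.5, -0.1]
gripper_width: 0.0002
gripper_force: 0.0
```

There's still no contact with the reported tip below the plate's top, so I'll take one composite look.

```bash
python3 - <<'E'
from h import *
g=r.capture("scene"); t=r.capture("top"); cv2.imwrite("pics/scene4.png",g); cv2.imwrite("pics/top4.png",t)
a=cv2.resize(g[210:310,140:230],(540,600),interpolation=cv2.INTER_CUBIC)
b=cv2.resize(t[180:380,340:470],(260,400),interpolation=cv2.INTER_CUBIC)
o=np.zeros((600,800,3),np.uint8); o[:,:540]=a; o[:400,540:]=b; cv2.imwrite("pics/comp.png",o)
s=r.get_state(); print(s['tcp_pos'],s['contact_force'],s['moment'])
E
```

```text
[ 0.50099251 -0.14316483  0.03634911] [-0.14486916 -0.31686415  0.84083183] [ 0.02664914 -0.01388319 -0.03887159]
```

View pics/comp.png

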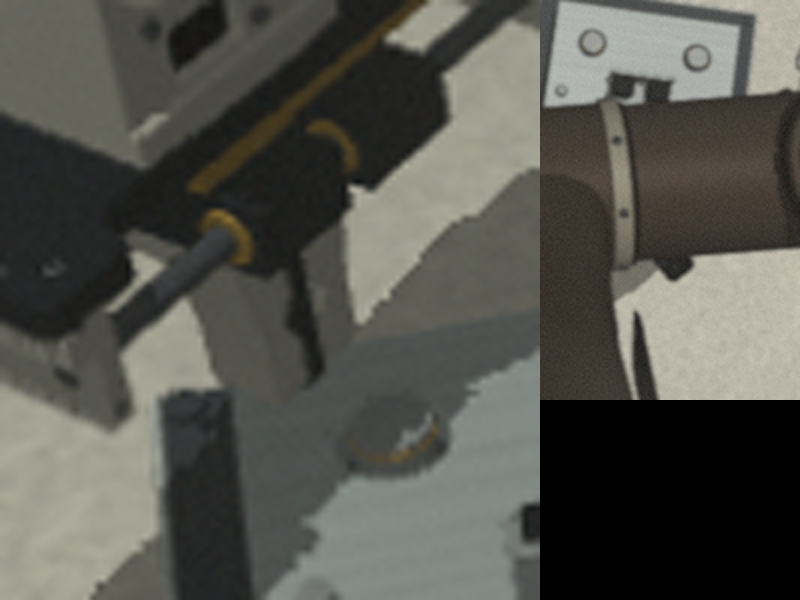

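The fingertip bottom is now at pixel (185,277), overlapping the plate corner just left of the shim at about (205,281). It looks a few mm above the plate, so I'll continue in 1 mm steps.

Request:
{"op": "jog_arm", "data": {
  "deltas": [
    [[-1,0,0,-0.1,0],[-1,0,0,-0.1,0],[-1,0,0,0,0]]
  ]
}}

```text
time_s: 6.65
tcp_pos: [0.5009, -0.1432, 0.0342]
eef_rot: [180.0, -0.0, -142.3]
contact_force: [-0.6, 0.4, 0.7]
gripper_width: 0.0007
gripper_force: 0.0
```

Request:
{"op": "jog_arm", "data": {
  "deltas": [
    [[-1,0,0,-0.1,0],[-1,0,0,0,0]]
  ]
}}

```text
time_s: 6.9
tcp_pos: [0.501, -0.1432, 0.0333]
eef_rot: [180.0, -0.0, -142.3]
contact_force: [-0.8, 0.0, -0.0]
gripper_width: 0.0005
gripper_force: 0.0
```

Request:
{"op": "jog_arm", "data": {
  "deltas": [
    [[-1,0,0,-0.1,0],[-1,0,0,0,0]]
  ]
}}

```text
time_s: 7.15
tcp_pos: [0.501, -0.1431, 0.0323]
eef_rot: [180.0, -0.0, -142.3]
contact_force: [0.6, 0.5, -0.7]
gripper_width: 0.0004
gripper_force: 0.0
```

Request:
{"op": "jog_arm", "data": {
  "deltas": [
    [[-1,0,0,-0.1,0],[-1,0,0,0,0]]
  ]
}}

```text
time_s: 7.4
tcp_pos: [0.5009, -0.1432, 0.0313]
eef_rot: [180.0, -0.0, -142.3]
contact_force: [-0.2, 0.5, 0.1]
gripper_width: 0.0003
gripper_force: 0.0
```

Request:
{"op": "jog_arm", "data": {
  "deltas": [
    [[-1,0,0,-0.1,0],[-1,0,0,0,0]]
  ]
}}

```text
time_s: 7.65
tcp_pos: [0.501, -0.1432, 0.0303]
eef_rot: [180.0, -0.0, -142.3]
contact_force: [0.3, -0.1, 0.7]
gripper_width: 0.0005
gripper_force: 0.0
```

Request:
{"op": "jog_arm", "data": {
  "deltas": [
    [[-1,0,0,-0.1,0],[-1,0,0,0,0]]
  ]
}}

```text
time_s: 7.9
tcp_pos: [0.501, -0.1431, 0.0293]
eef_rot: [180.0, -0.0, -142.3]
contact_force: [0.5, -0.0, 0.5]
gripper_width: 0.0005
gripper_force: 0.0
```

Request:
{"op": "jog_arm", "data": {
  "deltas": [
    [[-1,0,0,-0.1,0],[-1,0,0,0,0]]
  ]
}}

```text
time_s: 8.15
tcp_pos: [0.5009, -0.1432, 0.0283]
eef_rot: [180.0, -0.0, -142.3]
contact_force: [0.1, 0.2, -0.1]
gripper_width: 0.0003
gripper_force: 0.0
```

Request:
{"op": "jog_arm", "data": {
  "deltas": [
    [[-1,0,0,-0.1,0],[-1,0,0,0,0]]
  ]
}}

```text
time_s: 8.4
tcp_pos: [0.5009, -0.1432, 0.0273]
eef_rot: [180.0, -0.0, -142.3]
contact_force: [0.3, -0.4, -0.4]
gripper_width: 0.0005
gripper_force: 0.0
```

Request:
{"op": "jog_arm", "data": {
  "deltas": [
    [[-1,0,0,-0.1,0],[-1,0,0,-0.1,0],[-1,0,0,0,0]]
  ]
}}

```text
time_s: 8.78
tcp_pos: [0.5011, -0.1432, 0.026]
eef_rot: [-180.0, 0.0, -142.3]
contact_force: [-2.6, 0.7, 8.1]
gripper_width: 0.0003
gripper_force: 4.2
```

Request:
{"op": "jog_arm", "data": {
  "deltas": [
    [[-1,0,0,-0.1,0],[-1,0,0,0,0]]
  ]
}}

```text
time_s: 9.02
tcp_pos: [0.5012, -0.1432, 0.0259]
eef_rot: [-180.0, 0.0, -142.3]
contact_force: [-6.7, 2.9, 18.8]
gripper_width: 0.0003
gripper_force: 9.2
```

Request:
{"op": "jog_arm", "data": {
  "deltas": [
    [[-1,0,0,-0.1,0],[-1,0,0,0,0]]
  ]
}}

```text
time_s: 9.28
tcp_pos: [0.5012, -0.1433, 0.0258]
eef_rot: [-179.9, 0.0, -142.2]
contact_force: [-9.4, 3.4, 28.0]
gripper_width: 0.0002
gripper_force: 14.0
```

```bash
python3 - <<'E'
from h import *
g=r.capture("scene"); cv2.imwrite("pics/scene5.png",g); a=cv2.cvtColor(g,6).astype(int); b=cv2.cvtColor(cv2.imread("pics/scene4.png"),6).astype(int); o=cv2.cvtColor(cv2.imread("pics/scene0.png"),6).astype(int)
print(a[262:296,176:204]); 
d=abs(a-b)>14; ys,xs=np.where(d[255:420,160:350]); print(ys.max()+255 if len(ys) else 0)
m=cv2.absdiff(g,cv2.imread("pics/scene4.png")).max(2)[300:400,160:350]; print((m>20).sum())
print(r.get_state()['tcp_pos'],r.get_state()['contact_force'])
E
```

```text
[[ 80  81  80  81  80  75  75  71  61  56  67  74  67  42  30  28  59  76
   77  74  74  73  74 149 159 153  97  93]
 [ 80  81  79  81  81  75  74  74  74  73  75  75  75  52  32  28  49  84
   88  79  75  74  75 129 151  97  92  92]
 [ 80  82  79  79  82  79  74  74  73  75  74  73  73  57  31  29  49  81
   92  80  76  75  75  84  93  91  93  92]
 [ 82  79  80  80  81  80  74  74  73  74  75  75  74  55  32  31  35  79
   89  78  75  74  73  81  91  90  91  91]
 [ 80  80  81  80  81  82  77  73  74  74  74  75  72  49  30  29  29  77
   87  75  72  75  74  78  87  88  86  84]
 [ 81  79  83  79  79  81  80  73  74  75  74  74  68  43  30  30  30  62
   79  76  74  75  75  74  80  79  80  81]
 [ 79  81  80  80  79  80  79  78  72  74  75  76  60  38  28  30  30  48
   72  76  74  74  74  75  77  81  78  80]
 [ 81  82  79  80  79  80  82  80  75  74  73  76  60  37  30  31  27  44
   72  76  74  76  74  74  76  79  79  80]
 [ 79  81  82  81  81  80  79  81  78  74  75  73  69  54  40  31  25  32
   71  76  75  75  76  74  75  78  77  80]
 [ 81  80  81  81  81  79  80  81  78  73  74  
[... 2261 characters left out ...]
98 106 128 135 135 125 125 124]
 [ 39  36  37  45  66  79  80  78  80  77  78  78  79  78  78  78  78  81
   78  80 121 136 136 136 136 137 137 136]
 [ 37  38  38  43  63  78  78  78  77  77  80  78  79  79  78  79  78  81
   80 100 128 135 137 136 135 136 134 135]
 [ 36  37  39  43  63  80  79  80  79  82  80  81  79  80  80  81  81  79
  101 127 136 136 135 134 135 134 132 133]
 [ 38  36  39  42  60  79  80  82  81  80  78  79  79  80  79  79  80  99
  126 134 135 133 134 134 133 134 134 134]
 [ 35  40  38  39  53  79  80  82  79  81  79  79  79  81  79  80  98 125
  134 133 133 134 133 135 136 135 136 135]]
373
54
[ 0.50121853 -0.1433008   0.02577548] [-9.34502412  4.06854312 27.22883332]
```

Contact came at TCP z = 0.026 with a stiff response (28 N, no give), so corner 4 is sound. I'll lift off and check the xy bias from the finger split seen at about pixel (193.3, 279.5).

Request:
{"op": "jog_arm", "data": {
  "deltas": [
    [[-1,0,0,0.5,0],[-1,0,0,1,0],[-1,0,0,0,0]]
  ]
}}

```text
time_s: 9.7
tcp_pos: [0.5017, -0.1432, 0.0391]
eef_rot: [-179.9, 0.1, -142.3]
contact_force: [0.2, -0.1, -0.1]
gripper_width: 0.0003
gripper_force: 0.0
```

```bash
python3 - <<'E'
from h import *
print(cast("scene",[[193.3,279.5],[189,283],[199,275]],.046))
# refined plate centre, from scene cap tops
P=cast("scene",[[274.9,266.6],[292.6,316.9],[206,279.7],[214.6,333.1]],.0525); print(P,P.mean(0))
a=cv2.cvtColor(r.capture("scene"),6).astype(int);o=cv2.cvtColor(cv2.imread("pics/scene0.png"),6).astype(int)
print(abs(a-o)[300:400,230:350].max(), r.get_state()['tcp_pos'])
E
```

```text
[[ 0.51387536 -0.13866195  0.046     ]
 [ 0.51900426 -0.14663272  0.046     ]
 [ 0.50727343 -0.12799284  0.046     ]]
[[ 0.54378011 -0.01385088  0.0525    ]
 [ 0.65364002 -0.02804108  0.0525    ]
 [ 0.52948843 -0.12127083  0.0525    ]
 [ 0.63868055 -0.13680112  0.0525    ]] [ 0.59139728 -0.07499098  0.0525    ]
42 [ 0.50132356 -0.1431322   0.03861536]
```

The xy check agrees with the top view: the plate centre is about (0.5865, -0.0748), and only z is offset (contact reads about 0.026). Next is corner 1 with the same hand yaw.

Request:
{"op": "jog_arm", "data": {
  "deltas": [
    [[-1,0,0,3,0],[-1,4.3,3.4,0,0],[-1,4.3,3.4,0,0],[-1,4.3,3.4,0,0],[-1,4.3,3.4,0,0],[-1,0,0,-2.5,0],[-1,0,0,-0.8,0],[-1,0,0,0,0]]
  ]
}}

```text
time_s: 10.75
tcp_pos: [0.672, -0.0078, 0.0345]
eef_rot: [180.0, -0.1, -142.3]
contact_force: [0.3, -0.8, -0.2]
gripper_width: 0.0006
gripper_force: 0.0
```

Request:
{"op": "jog_arm", "data": {
  "deltas": [
    [[-1,0,0,-0.2,0],[-1,0,0,-0.2,0],[-1,0,0,0,0]]
  ]
}}

```text
time_s: 11.12
tcp_pos: [0.6731, -0.0073, 0.0318]
eef_rot: [-180.0, 0.0, -142.3]
contact_force: [-0.3, 0.1, -0.3]
gripper_width: 0.0002
gripper_force: 0.0
```

Request:
{"op": "jog_arm", "data": {
  "deltas": [
    [[-1,0,0,-0.2,0],[-1,0,0,-0.1,0],[-1,0,0,0,0]]
  ]
}}

```text
time_s: 11.5
tcp_pos: [0.6729, -0.0072, 0.0282]
eef_rot: [180.0, -0.0, -142.3]
contact_force: [-0.8, -0.6, -0.1]
gripper_width: 0.0006
gripper_force: 0.0
```

Request:
{"op": "jog_arm", "data": {
  "deltas": [
    [[-1,0,0,-0.1,0],[-1,0,0,-0.1,0],[-1,0,0,0,0]]
  ]
}}

```text
time_s: 11.88
tcp_pos: [0.673, -0.0072, 0.0263]
eef_rot: [180.0, -0.0, -142.3]
contact_force: [-0.2, -0.8, 0.7]
gripper_width: 0.0004
gripper_force: 0.0
```

Request:
{"op": "jog_arm", "data": {
  "deltas": [
    [[-1,0,0,-0.1,0],[-1,0,0,0,0]]
  ]
}}

```text
time_s: 12.12
tcp_pos: [0.6731, -0.0071, 0.0261]
eef_rot: [-180.0, 0.0, -142.3]
contact_force: [-2.6, 1.0, 5.2]
gripper_width: 0.0007
gripper_force: 2.7
```

Request:
{"op": "jog_arm", "data": {
  "deltas": [
    [[-1,0,0,-0.1,0],[-1,0,0,0,0]]
  ]
}}

```text
time_s: 12.38
tcp_pos: [0.6731, -0.0072, 0.026]
eef_rot: [-180.0, 0.0, -142.3]
contact_force: [-4.3, 1.5, 11.7]
gripper_width: 0.0001
gripper_force: 5.7
```

Corner 1 is also sound (12 N, no give). Next is corner 2, with the hand turned 90°.

Request:
{"op": "jog_arm", "data": {
  "deltas": [
    [[-1,0,0,4,0.18],[-1,-0.6,-5.1,0,0.18],[-1,-0.6,-5.1,0,0.18],[-1,-0.7,-5.3,0,0.18],[-1,0,0,0,0.18],[-1,0,0,0,0.18],[-1,0,0,0,0.18],[-1,0,0,0,0.18]]
  ]
}}

```text
time_s: 13.38
tcp_pos: [0.6539, -0.1623, 0.0643]
eef_rot: [180.0, 0.0, -59.5]
contact_force: [-0.3, 0.2, 0.1]
gripper_width: 0.0004
gripper_force: 0.0
```

Request:
{"op": "jog_arm", "data": {
  "deltas": [
    [[-1,0,0,0,0.13],[-1,0,0,-2.5,0],[-1,0,0,-1.0,0],[-1,0,0,0,0]]
  ]
}}

```text
time_s: 13.88
tcp_pos: [0.6534, -0.1622, 0.0285]
eef_rot: [179.9, 0.1, -52.4]
contact_force: [0.5, -0.0, -0.0]
gripper_width: 0.0002
gripper_force: 0.0
```

Request:
{"op": "jog_arm", "data": {
  "deltas": [
    [[-1,0,0,-0.2,0],[-1,0,0,-0.1,0],[-1,0,0,0,0]]
  ]
}}

```text
time_s: 14.25
tcp_pos: [0.6542, -0.1622, 0.0268]
eef_rot: [-180.0, -0.0, -52.4]
contact_force: [-0.1, -0.9, 0.6]
gripper_width: 0.0002
gripper_force: 0.0
```

Request:
{"op": "jog_arm", "data": {
  "deltas": [
    [[-1,0,0,-0.1,0],[-1,0,0,0,0]]
  ]
}}

```text
time_s: 14.5
tcp_pos: [0.6543, -0.1622, 0.0262]
eef_rot: [-180.0, -0.0, -52.3]
contact_force: [-1.5, 0.9, 5.2]
gripper_width: 0.0003
gripper_force: 2.5
```

Request:
{"op": "jog_arm", "data": {
  "deltas": [
    [[-1,0,0,-0.1,0],[-1,0,0,0,0]]
  ]
}}

```text
time_s: 14.75
tcp_pos: [0.6544, -0.1622, 0.026]
eef_rot: [-180.0, -0.1, -52.3]
contact_force: [-2.8, 2.0, 11.7]
gripper_width: 0.0002
gripper_force: 5.8
```

Corner 2 is sound too, which leaves corner 3.

Request:
{"op": "jog_arm", "data": {
  "deltas": [
    [[-1,0,0,4.2,0],[-1,-3.4,4.4,0,0],[-1,-3.4,4.4,0,0],[-1,-3.4,4.4,0,0],[-1,-3.4,4.3,0,0],[-1,0,0,-2.5,0],[-1,0,0,-1.2,0],[-1,0,0,0,0]]
  ]
}}

```text
time_s: 15.75
tcp_pos: [0.5176, 0.0123, 0.0285]
eef_rot: [179.9, 0.0, -52.4]
contact_force: [0.5, 0.0, -0.5]
gripper_width: 0.0003
gripper_force: 0.0
```

Request:
{"op": "jog_arm", "data": {
  "deltas": [
    [[-1,0,0,-0.2,0],[-1,0,0,-0.1,0],[-1,0,0,0,0]]
  ]
}}

```text
time_s: 16.12
tcp_pos: [0.5182, 0.0126, 0.0265]
eef_rot: [-180.0, -0.0, -52.4]
contact_force: [1.0, -0.2, -0.3]
gripper_width: 0.0007
gripper_force: 0.0
```

Request:
{"op": "jog_arm", "data": {
  "deltas": [
    [[-1,0,0,-0.2,0],[-1,0,0,0,0]]
  ]
}}

```text
time_s: 16.38
tcp_pos: [0.5182, 0.0129, 0.0246]
eef_rot: [-180.0, -0.0, -52.4]
contact_force: [-0.3, 0.2, 3.3]
gripper_width: 0.0003
gripper_force: 1.6
```

It gives: the tip has dipped with only 3 N. I'll press it further.

Request:
{"op": "jog_arm", "data": {
  "deltas": [
    [[-1,0,0,-0.1,0],[-1,0,0,-0.1,0],[-1,0,0,0,0]]
  ]
}}

```text
time_s: 16.75
tcp_pos: [0.5181, 0.013, 0.0224]
eef_rot: [-180.0, -0.0, -52.4]
contact_force: [-1.2, 0.8, 4.0]
gripper_width: 0.0006
gripper_force: 1.8
```

Request:
{"op": "jog_arm", "data": {
  "deltas": [
    [[-1,0,0,-0.05,0],[-1,0,0,0,0],[-1,0,0,0,0]]
  ]
}}

```text
time_s: 17.12
tcp_pos: [0.5181, 0.013, 0.0219]
eef_rot: [-180.0, 0.0, -52.4]
contact_force: [-1.1, 2.9, 2.9]
gripper_width: 0.0006
gripper_force: 1.9
```

Corner 3 dips 4 mm at 3-4 N, so it is the loose one. I'll release it and move over its shim at about (0.539, -0.0135).

Request:
{"op": "jog_arm", "data": {
  "deltas": [
    [[-1,0,0,0.6,0],[-1,0,0,1.2,0],[-1,1.0,-1.3,0,0],[-1,1.1,-1.35,0,0],[-1,0,0,-0.3,0],[-1,0,0,0,0]]
  ]
}}

```text
time_s: 17.88
tcp_pos: [0.5384, -0.0143, 0.0361]
eef_rot: [179.9, 0.0, -52.4]
contact_force: [-0.2, 0.8, 0.1]
gripper_width: 0.0005
gripper_force: 0.0
```

Request:
{"op": "jog_arm", "data": {
  "deltas": [
    [[-1,0,0,-0.2,0],[-1,0,0,-0.2,0],[-1,0,0,0,0]]
  ]
}}

```text
time_s: 18.25
tcp_pos: [0.5389, -0.0135, 0.0328]
eef_rot: [180.0, 0.0, -52.3]
contact_force: [-0.2, -0.2, 0.7]
gripper_width: 0.0001
gripper_force: 0.0
```

Request:
{"op": "jog_arm", "data": {
  "deltas": [
    [[-1,0,0,-0.2,0],[-1,0,0,-0.1,0],[-1,0,0,0,0]]
  ]
}}

```text
time_s: 18.62
tcp_pos: [0.5391, -0.0135, 0.0308]
eef_rot: [-180.0, -0.0, -52.3]
contact_force: [-3.2, 1.6, 8.8]
gripper_width: 0.0001
gripper_force: 5.0
```

Request:
{"op": "jog_arm", "data": {
  "deltas": [
    [[-1,0,0,-0.1,0],[-1,0,0,-0.1,0],[-1,0,0,0,0]]
  ]
}}

```text
time_s: 19.0
tcp_pos: [0.5392, -0.0135, 0.029]
eef_rot: [-180.0, -0.0, -52.3]
contact_force: [-4.2, 1.6, 10.6]
gripper_width: 0.0004
gripper_force: 5.5
```

Request:
{"op": "jog_arm", "data": {
  "deltas": [
    [[-1,0,0,-0.1,0],[-1,0,0,-0.1,0],[-1,0,0,0,0]]
  ]
}}

```text
time_s: 19.38
tcp_pos: [0.5391, -0.0135, 0.0269]
eef_rot: [-180.0, -0.0, -52.3]
contact_force: [-4.1, 0.8, 11.8]
gripper_width: 0.0004
gripper_force: 5.6
```

Request:
{"op": "jog_arm", "data": {
  "deltas": [
    [[-1,0,0,-0.1,0],[-1,0,0,-0.1,0],[-1,0,0,0,0]]
  ]
}}

```text
time_s: 19.75
tcp_pos: [0.5394, -0.0135, 0.0264]
eef_rot: [-179.9, -0.1, -52.3]
contact_force: [-9.7, 2.7, 26.7]
gripper_width: 0.0005
gripper_force: 13.1
```

The shim hit its stop at 0.0264 with 27 N, level with the plate's top. I'll lift clear and verify numerically.

Request:
{"op": "jog_arm", "data": {
  "deltas": [
    [[-1,0,0,0.3,0],[-1,0,0,2,0],[-1,0,0,5,0],[-1,0,0,5,0],[-1,-2,-5,2,0],[-1,-2,-5,0,0],[-1,0,-5,0,0],[-1,0,-5,0,0]]
  ]
}}

```text
time_s: 20.75
tcp_pos: [0.4988, -0.215, 0.1672]
eef_rot: [-180.0, -0.0, -52.3]
contact_force: [1.3, 0.3, -0.2]
gripper_width: 0.0005
gripper_force: 0.0
```

Request:
{"op": "jog_arm", "data": {
  "deltas": [
    [[-1,0,-5,0,0],[-1,0,-5,0,0],[-1,0,-5,0,0],[-1,0,0,0,0],[-1,0,0,0,0],[-1,0,0,0,0]]
  ]
}}

```text
time_s: 21.5
tcp_pos: [0.4992, -0.3628, 0.167]
eef_rot: [-180.0, -0.0, -52.3]
contact_force: [0.2, -0.5, -0.2]
gripper_width: 0.0003
gripper_force: 0.0
```

```bash
python3 - <<'E'
from h import *
g=r.capture("scene"); cv2.imwrite("pics/scene6.png",g); o=cv2.imread("pics/scene0.png")
# brass line pixels per cap, before / after
for nm,im in(("before",o),("after",g)):
    h=cv2.cvtColor(im,cv2.COLOR_BGR2HSV); m=((h[...,0]>8)&(h[...,0]<28)&(h[...,1]>70)).astype(np.uint8)
    print(nm,[int(m[y-12:y+13,x-15:x+16].sum()) for x,y in((275,269),(292,319),(205,283),(215,336))])
d=cv2.absdiff(cv2.GaussianBlur(g,(3,3),0),cv2.GaussianBlur(o,(3,3),0)).max(2)
n,l,st,c=cv2.connectedComponentsWithStats((d[220:430,100:460]>25).astype(np.uint8))
print([(s[0]+100,s[1]+220,*s[2:]) for s in st[1:] if s[4]>6])
s=r.get_state();print(s['time_s'],s['tcp_pos'],s['contact_force'])
E
```

```text
before [12, 15, 14, 23]
after [9, 15, 14, 23]
[(np.int32(100), np.int32(220), np.int32(45), np.int32(48), np.int32(881)), (np.int32(100), np.int32(220), np.int32(183), np.int32(124), np.int32(7843)), (np.int32(270), np.int32(270), np.int32(11), np.int32(4), np.int32(26)), (np.int32(130), np.int32(321), np.int32(11), np.int32(7), np.int32(33))]
21.55 [ 0.49922426 -0.36269732  0.16707723] [-0.83488119  0.22847164  0.03065253]
```

```bash
python3 - <<'E'
from h import *
g=cv2.cvtColor(cv2.imread("pics/scene6.png"),6);o=cv2.cvtColor(cv2.imread("pics/scene0.png"),6)
print(o[258:282,266:285:3].T);print(g[258:282,266:285:3].T)
print(o[322:332,128:144:2]);print(g[322:332,128:144:2])
E
```

```text
[[122 124 122 119 119 120 122 123 117 101  83  79  75  80  94 109 123 118
  119 121 121 121 119 121]
 [123 124 121 119 120 123 111 102 103 103  96  95  81  73  66  64  74 110
  122 122 119 120 119 121]
 [125 122 120 121 115 101 102 100 102 102 101 102 102  79  79  66  74  80
  121 120 121 119 121 121]
 [123 123 120 121 108 100 102 102 100 101 104 105 104  75  82  70  77  77
  118 120 121 120 122 121]
 [122 120 119 123 108 106 102 103 103 104 103 104  78  73  67  66  66  94
  122 121 120 122 121 119]
 [123 119 120 124 122 122 120  98  88  79  80  74  70  60  61  62 116 121
  122 119 122 122 120 121]
 [120 119 123 123 123 124 121 123 123 115 112 104 113 111 116 124 122 120
  122 123 122 122 120 122]]
[[ 74  77  75  74  73  75  75  76  75  72  66  67  75  82  94 116 123 120
  122 124 122 122 120 121]
 [ 76  77  75  73  73  77  78  77  74  67  66 101 103  96  85  69  74 112
  124 124 122 122 122 124]
 [ 78  75  74  74  74  80  80  72  61  66  77 103 103 102 103 101  73  84
  124 123 122 121 123 123]
 [ 76  75  75  74  76  86  80  69  94  96 102 102 102 104 105 106  75  83
  122 122 121 1
[... 317 characters left out ...]
[ 82  51  60 112 126 123 120  94]
 [ 62  51 103 136 140 133 135 103]
 [ 47  78 135 124 113 112 107 104]
 [ 45  82 109 105 102 104  94 100]
 [ 44  97  99 100 102 101  88  97]
 [ 67 101  99 100 102  98  94  86]
 [ 92 100 100  99  99  97  96  60]
 [100  92  93  94  98 101  71  54]
 [100 100 100 102 104  72  61  52]
 [ 76  96 101 100  85  88  57  91]]
[[ 53  52  57  72  76  76  73  95]
 [ 52  50  70  80  79  78 122 105]
 [ 45  56  80  72  77  87 108 106]
 [ 44  54  64 100  99 102  96 104]
 [ 45  58  58 102 105 105  89 100]
 [ 53  56 100 103 103 101  97  89]
 [ 53  72 101 103 102 101  99  60]
 [ 65  88  95  97  99 104  73  56]
 [ 67 102 103 105 105  74  62  53]
 [ 79  99 105 101  86  89  60  92]]
```

The cap top has dropped about 3 px, which is roughly 6 mm, so the shim is down. The plate edges and the other caps are unchanged. The only change at the wrench is the arm's shadow.

```bash
python3 -c "
from plant import r
print(r.close_job())"
```

```text
the job is handed in; nothing more can be done
None
```

I found corner_3 (-x +y) to be the loose one, dipping about 4 mm at 3–4 N while the other three held firm, then pressed its shim to its stop, left the other three standing, moved the hand clear and handed the job in (no verdict was shown).

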